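# Let the cheese portioner's head down by its ratchet pawl

## Robot

A 7-joint arm with a two-finger parallel gripper is mounted at the origin on the work surface. World frame = base frame: x ahead of the robot, y to its left, z up, the work surface at z = 0. Lengths are in mm, angles in rad, forces in N, time in s.
With the tool pointing down it reaches from about 400 to 875 mm from the base axis. Payload 4.4 kg.
Tool frame: the origin (TCP) lies at the very end of the fingers, on their centre line; the grasp point (between the pads) lies 19 mm behind it; z points along the fingers, y is the direction in which the jaws open and shut (so a half turn about z gives the same grasp; the last joint's range is limited). The gripper opens to 85 mm and grips with 20 to 120 N. Pads are 22 mm wide; open, the fingers measure 114 mm over their backs; the gripper's body (76 mm by 85 mm) begins 54 mm behind the grasp point. The pads swing forward as they close: fully open they stand 13 mm farther back than shut.
Start: joints at [1.162, 0.628, 0.038, 1.517, -0.027, 0.996, -0.02], TCP at [218.509, -612.186, 231.313] pointing down, gripper open.
Joint ranges: [-3.06, 3.06], [-0.37, 2.12], [-1.25, 1.32], [0.18, 2.47], [-1.1, 4.24], [0.23, 1.98], [-2.94, 2.94]. Speed limits (rad/s): [2.57, 2.57, 3.14, 3.14, 3.14, 3.14, 3.14].

## Interface

Orientations are given as [roll, pitch, yaw] about the fixed x, y, z axes, in that order (R = Rz(yaw) Ry(pitch) Rx(roll)).
In Python, from cell import ctrl gives the robot as it stands.
- The arm moves only by the shell command python3 -m crank 'ROWS' [OPENING]. ROWS is JSON, a list that holds one entry, the list of rows, each a list of 6 numbers: the shift along the tool's x, y, z in units of 30 mm (1.0 is 30 mm), then the turn, a rotation vector about the tool's x, y, z in units of 6 degrees (1.0 is 6 degrees). In form: [[[tx, ty, tz, rx, ry, rz], ...]]. A call has 1 to 12 rows; each row shifts and turns the pose as measured when the row begins, along the tool's axes as they then stand; what a row does not reach is not made up. A row lasts 1/12 s, in which the tool goes at most 41.7 mm and 7.16 degrees, less where a joint would pass 70% of its speed; a pose out of reach is approached as far as the arm can. A call is refused whole if a number of a shift passes 1 or a number of a turn 1, either way. A call with a gripper value outside its range is refused whole. OPENING is the gripper command: -1 is fully open, 1 is shut, values between are in proportion, set as the call begins (- or left out, the last holds). The fingers move at their own pace and stop on an object; the grip force is fixed at half the most. Time passes only in rows, so rows that do not move let the fingers close. It gives the time, the measured TCP pose, the force and the opening at its end, in the units of the state.
- ctrl.read_state(): the state, without advancing time (a new reading comes with each control period).
- ctrl.get_image(name): name is "side" or "top" or "wrist"; returns a dict with "color" (480x640x3 uint8, red, green, blue), "depth" (480x640 float32, mm along the optical axis (not along the pixel's ray), 0 where there is no reading), "camera_matrix" (3x3 intrinsics, pixels), "R" (3x3) and "t" (3): a world point X has camera coordinates R X + t. Camera axes: x right, y down, z forward; pixel columns grow to the right and rows downward; lengths in mm; the calibration is good to about 2 mm. A picture is of the moment at which its call begins.
- ctrl.finish_job(): hands the job in, once; it reports no verdict.
Trained networks look in a picture, given as the dict that the camera call returned (one of the last four; its "shot" number tells which), for a name from the list of things; names that differ only in an ending like _2 or _b are one class to them, and where a whole thing is asked for, a point or a joint stands for the part that bears it (a point fixed in the world has none). Each returns a list of dicts, best first, with "conf" (0 to 1); they miss things now and then, are a little off and sometimes report something else, mostly with a low value. They report only what shows in the picture. A call takes as long as a camera call. They do not tell look-alikes from the thing itself.
- ctrl.search_frame(query, picture): "extent" ([centre column, centre row, width, height] in pixels, round what is visible of it).
The state is a dict: "clock": time; "qpos": joint angles; "qd": joint speeds; "tau": joint torques, N m; "eef_pos": TCP position; "tool_rot": TCP orientation; "force": force on the tool from outside, world axes, zero at the start; "torque": the same for the moment, N m; "width": finger opening in mm.
Only numpy, scipy, OpenCV 4.12 (cv2) and the standard library are available. Lean on these libraries where they do the work, as an engineer would, in place of code of your own. Each camera call takes 0.05 s, during which the arm holds its last target. There are 200 camera calls.

## Task

Ready the hand portioner for the cheese that stands under its head: feel for the pawl's thumb pad and press it to lift the pawl clear of the ratchet wheel, let the drum turn back so that the head sinks to the lowest notch at which it still hangs clear of that cheese, then let the pawl drop so that it holds the drum there. Press gently and do not force the pawl against its stop, do not let the head touch the cheese, and leave the cheeses, the tub and the spatula where they are.

Things in the scene. Friction and masses are not known exactly. Their poses are not given: they have to be found in the camera images.
- press: Portioner frame: wooden board 240 x 570 x 20 mm on the counter (y -430 to +140 mm), two columns at y = +-100 mm and a beam 185 to 215 mm up. Origin: on the counter, right below the head's middle; z up; y along the beam towards the pawl's thumb pad; x towards the side with the ratchet wheel. Axle along x, 220 mm up. Rack and crank reach up to 290 mm.
- head_face (a point): Middle of the underside of the head: round white plate, 110 mm across, with radial ribs, on a crossbar that slides down the two columns; 1.1 to 1.9 kg. A dark toothed rack hangs it from the drum; the pawl alone holds it up. It sinks 30.6 mm per radian of the drum, 16 mm per tooth.
- drum (a joint): Drum with upright ratchet wheel (12 saw teeth, 102 mm across). 0 at start; grows as it turns back and the head sinks. Notches every 0.5236 rad (0, 0.524, 1.047, 1.571, 2.094). With the pawl clear, the head's weight turns it by itself, braked to 0.15-0.26 rad/s. A pawl let go between two notches rides down the tooth's back and catches the next one.
- pawl_arm_end (a point): Middle of the thumb pad's height range at the outer end of the pawl, a steel rocker along the press's y with its beak in the wheel's top; the pivot is 75 mm inwards and level with it, 270 mm above the counter. The pad is black, round, 32 mm across, on a screw; its top stands 14 mm below to 14 mm above this point, set differently each time and not measured: find it by touch.
- wheel_top (a point): Fixed point where the pawl's beak sits in the wheel, 265 mm up. Pawl's feel at the pad: a spring of 1.5 to 3 N lifts the pad and drops the beak; breaking the beak out under load takes 3 to 9 N; 12 to 14 mm below rest the teeth come free, the force falls and the drum starts; at 16 mm a stiff stop. Over 16 N on the pawl harms it.
- cheese_low_top (a point): Middle of the top of the lowest of three loose yellow cheeses, each a round 104 mm wide; this one is 45 mm high. They stand on the press's board: one of the three under the head, the others beside the press.
- cheese_mid_top (a point): Middle of the top of the middle of three loose yellow cheeses, each a round 104 mm wide; this one is 61 mm high. They stand on the press's board: one of the three under the head, the others beside the press.
- cheese_tall_top (a point): Middle of the top of the tallest of three loose yellow cheeses, each a round 104 mm wide; this one is 77 mm high. They stand on the press's board: one of the three under the head, the others beside the press.
- tub: Loose clear tub with a white cap, 84 mm wide, 60 mm high, standing on the counter; origin under its middle.
- spatula: Loose spatula with a black handle lying on the counter; origin under its middle.
There are look-alikes about, which are no part of the job. Leave any turquoise look-alike of the part that bears cheese_low_top alone. What is shaped like the part that bears cheese_tall_top but turquoise is not meant.

How it is judged (in metres and radians):
On the way, in this order (a step that is already met when the one before it is completed fails the run):
1. the pawl is lifted clear of its tooth and the drum has begun to turn back (0.15 rad) (value of joint drum above 0.15 rad), for 0.1 s.
2. the head has sunk past the last notch but one, to less than 20 mm above the cheese under it (((horizontal distance between head_face and cheese_low_top below 0.04 m and z of head_face in the frame of cheese_low_top below 0.02 m) or (horizontal distance between head_face and cheese_mid_top below 0.04 m and z of head_face in the frame of cheese_mid_top below 0.02 m) or (horizontal distance between head_face and cheese_tall_top below 0.04 m and z of head_face in the frame of cheese_tall_top below 0.02 m))), for 0.1 s.
At the end, for the whole second after the job is handed in: the head hangs still, 2 to 13 mm above the cheese under it (the lowest notch that is clear of that cheese leaves about 7 mm), held by the dropped pawl: the drum turns at less than 0.02 rad/s with nothing touched (((horizontal distance between head_face and cheese_low_top below 0.04 m and z of head_face in the frame of cheese_low_top between 0.002 and 0.013 m) or (horizontal distance between head_face and cheese_mid_top below 0.04 m and z of head_face in the frame of cheese_mid_top between 0.002 and 0.013 m) or (horizontal distance between head_face and cheese_tall_top below 0.04 m and z of head_face in the frame of cheese_tall_top between 0.002 and 0.013 m)) and velocity of joint drum between -0.02 and 0.02 rad/s).
It fails at once if the pawl is pressed by the robot with more than 16 N (contact force between any of the fingers, the arm and pawl above 16 N).
It fails at once if the head touches a cheese (contact force between head and cheese_low above 0.3 N or contact force between head and cheese_mid above 0.3 N or contact force between head and cheese_tall above 0.3 N).
It fails at once if a cheese is moved by more than 10 mm (distance of any of cheese_low_top, cheese_mid_top, cheese_tall_top from where it was at the start of the episode above 0.01 m).
It fails at once if the tub or the spatula is moved by more than 20 mm (distance of any of tub, spatula from where it was at the start of the episode above 0.02 m).
It also fails if it takes over 56 s, if anything falls off the work surface, if the arm or the gripper's body presses on something with over 40 N, if the wrist force passes 120 N, or if a joint passes its speed limit or range.

## Working session

There is one attempt and no reset: what is moved stays moved. The work goes in short steps, Python scripts to look and compute and a shell command to move; the robot and the scene stay as the last step left them, time stands still between calls to the robot, and variables do not carry over. Pictures are saved under pics/ and viewed, about 8 in all and at most 12, crops included, and the job is handed in when it is done.

```bash
ls; mkdir -p pics
cat > h.py <<'E'
import numpy as np, cv2
from cell import ctrl
def world(p,u,v,z=None):
    K=p["camera_matrix"]; d=z or p["depth"][int(v),int(u)]
    c=np.array([(u-K[0,2])/K[0,0]*d,(v-K[1,2])/K[1,1]*d,d]); return p["R"].T@(c-p["t"])
def cloud(p):
    K=p["camera_matrix"]; v,u=np.mgrid[0:480,0:640]; d=p["depth"]
    c=np.stack([(u-K[0,2])/K[0,0]*d,(v-K[1,2])/K[1,1]*d,d],-1); w=(c-p["t"])@p["R"]; w[d<=0]=np.nan; return w
E
python3 - <<'E'
from h import *
ctrl_s=ctrl.read_state(); print(ctrl_s)
for n in ("side","top"):
    p=ctrl.get_image(n); cv2.imwrite(f"pics/{n}0.png",p["color"][...,::-1])
    np.savez(f"{n}0.npz",**{k:p[k] for k in("color","depth","camera_matrix","R","t")})
    print(n,(-p["R"].T@p["t"]).round())
    for q in("press","head_face","drum","pawl_arm_end","cheese_low_top","cheese_mid_top","cheese_tall_top","tub","spatula"):
        for r in ctrl.search_frame(q,p)[:3]:
            e=r["extent"]; print(q,round(r["conf"],2),np.round(e),world(p,min(e[0],639),min(e[1],479)).round())
E
```

```text
pics
{'clock': 0.0, 'qpos': array([ 1.16217313,  0.6293112 ,  0.0384083 ,  1.51834526, -0.02700902,
        0.99629204, -0.01999486]), 'qd': array([-4.35960438e-05, -1.16739310e-03, -1.05184202e-03,  6.55124936e-04,
        1.82930472e-04, -9.06395374e-04,  4.82669746e-05]), 'tau': array([-1.11308313e-03, -5.63417494e+01,  1.22602981e+00, -1.93451500e+01,
        1.09286790e-02,  1.05586799e-02,  2.32461815e-06]), 'eef_pos': array([ 218.34078078, -611.58659291,  230.41836668]), 'tool_rot': array([-3.13975342e+00, -5.40105925e-06,  3.42851164e-01]), 'force': array([-0.08306854, -1.13028133,  0.35320114]), 'torque': array([ 0.00822293,  0.06676157, -0.01081429]), 'width': 85.36232109576383}
side [-227.  970. 1046.]
press 0.68 [303. 207.  48.  44.] [ 778. -274.   -1.]
press 0.61 [377. 256. 214. 146.] [ 453. -181.   16.]
press 0.3 [338. 272.  42.  40.] [448.   7.  87.]
head_face 0.75 [338. 225.  76.  66.] [466. -15. 206.]
pawl_arm_end 0.61 [303. 208.  53.  41.] [ 778. -273.   -3.]
cheese_low_top 0.96 [482. 268.  42.  32.] [ 190. -261.   45.]
cheese_low_top 0.7 [398. 240.  43.  31.] [ 414
[... 351 characters left out ...]
[ 338.   32. 1253.]
press 0.74 [390. 268. 229. 137.] [ 439. -177.   22.]
head_face 0.81 [340. 251.  76.  37.] [462. -33. 239.]
drum 0.61 [346. 258.  42.  69.] [455. -53. 152.]
pawl_arm_end 0.91 [314. 217.  70.  21.] [530.  21. 280.]
pawl_arm_end 0.59 [417. 272.  44.  44.] [ 425. -237.   64.]
cheese_low_top 0.95 [439. 362.  44.  42.] [ 199. -284.   42.]
cheese_low_top 0.72 [418. 272.  41.  38.] [ 424. -239.   62.]
cheese_mid_top 0.93 [470. 282.  48.  39.] [ 395. -364.   82.]
cheese_tall_top 0.9 [370. 180.  41.  43.] [ 663. -128.   76.]
cheese_tall_top 0.56 [330. 272.  14.   9.] [431. -17.  54.]
tub 0.84 [166. 276.  32.  36.] [429. 398.  61.]
spatula 0.68 [324. 150.  38.  98.] [772. -12.   0.]
```

Run:
```python
import cv2,numpy as np
a=cv2.imread("pics/side0.png")[150:350,220:520]; b=cv2.imread("pics/top0.png")[170:340,260:510]
cv2.imwrite("pics/side0c.png",cv2.resize(a,None,fx=2.6,fy=2.6,interpolation=2)); cv2.imwrite("pics/top0c.png",cv2.resize(b,None,fx=3,fy=3,interpolation=2))
```

```text
(no output)
```

View pics/side0c.png

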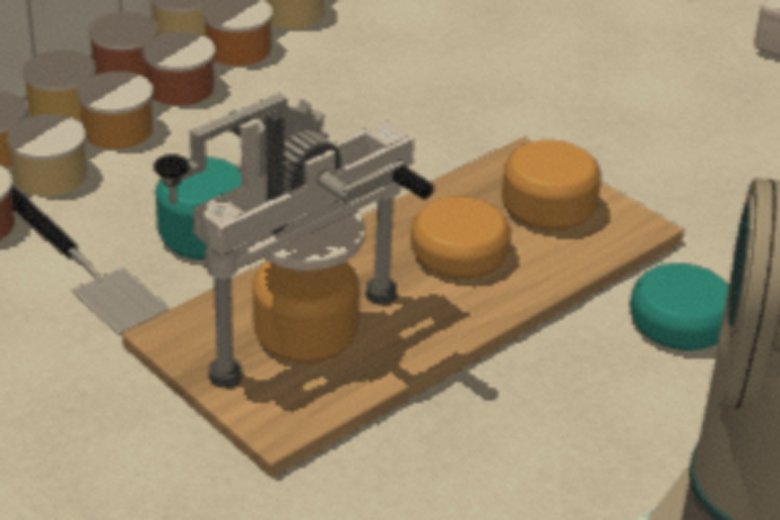

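View pics/top0c.png

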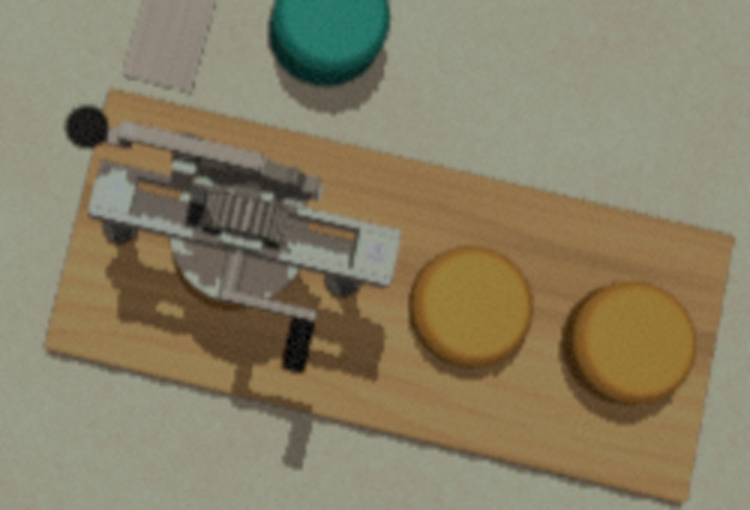

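The side view shows the pad at about px (286,213) and a cheese under the head at about (338,270). The two cheeses beside the press have tops at about 64 and 82 mm, which makes them low and mid. So the tall one should be under the head. In the top view the pad is at about (289,212).

Run:
```python
from h import *
T=dict(np.load("top0.npz"));S=dict(np.load("side0.npz"))
def plane(p,u,v,h):
    K=p["camera_matrix"];r=p["R"].T@np.linalg.solve(K,[u,v,1]);c=-p["R"].T@p["t"];return c+r*(h-c[2])/r[2]
C=[plane(T,260+x/3,170+y/3,20) for x,y in((110,90),(735,237),(688,500),(46,350))]
C=np.array(C)[:,:2];print(C.round(),[np.linalg.norm(C[i]-C[i-1]).round() for i in range(4)])
ey=(C[0]-C[1]+C[3]-C[2]);ey/=np.linalg.norm(ey);ex=np.array([ey[1],-ey[0]])
O=C.mean(0)+145*ey
print("origin",O,"ey",ey,"ex",ex)
A=np.array([ex,ey])
np.savez("press.npz",O=O,A=A)
for n,p in(("T",T),("S",S)):
    w=cloud(p).reshape(-1,3);q=np.c_[(w[:,:2]-O)@A.T,w[:,2]];col=p["color"].reshape(-1,3).astype(int)
    dark=col.max(1)<60
    m=(q[:,2]>240)&(q[:,1]>110)&dark; print(n,"pad",m.sum(),np.nanmedian(q[m],0),np.nanmedian(w[m],0),np.nanpercentile(q[m],[5,95],axis=0).round().tolist())
    yl=(col[:,0]-col[:,2]>60)
    for name,c in(("low",(-110-45,)),("mid",(-300,)),("under",(0,))):
        m=yl&(abs(q[:,1]-c[0])<52)&(abs(q[:,0])<60)&(q[:,2]>30)
        if m.sum(): print(n,name,m.sum(),np.nanpercentile(q[m,2],[50,90,98]).round(),np.nanmedian(q[m],0).round())
    m=(np.hypot(q[:,0],q[:,1])<62)&(q[:,2]>95)&(q[:,2]<180)
    h,e=np.histogram(q[m,2],np.arange(95,180,3));print(n,dict(zip(e[:-1],h)))
# triangulate pad
def ray(p,u,v): return -p["R"].T@p["t"],p["R"].T@np.linalg.solve(p["camera_matrix"],[u,v,1])
def tri(a,b):
    c1,r1=ray(T,*a);c2,r2=ray(S,*b);k=np.linalg.lstsq(np.c_[r1,-r2],c2-c1,rcond=None)[0];x=c1+k[0]*r1;y=c2+k[1]*r2;return (x+y)/2,x-y
print(tri((260+87/3,170+126/3),(220+172/2.6,150+164/2.6)))
# side underside of plate: nearest rim & head middle; print column of depth
w=cloud(S);
for u in(338,342,346):
    for v in range(236,276,2):
        x=w[v,u];print(u,v,S["color"][v,u],((x[:2]-O)@A.T).round(),x[2].round()) if u==342 else 0
```

```text
[[ 628.   65.]
 [ 483. -483.]
 [ 257. -423.]
 [ 399.  125.]] [np.float64(237.0), np.float64(567.0), np.float64(233.0), np.float64(566.0)]
origin [478.51763872 -38.92354572] ey [0.2534642  0.96734477] ex [ 0.96734477 -0.2534642 ]
T pad 138 [ 35.99157759 128.25857912 259.46757556] [545.98754088  75.47683859 259.46757556] [[25.0, 117.0, 257.0], [48.0, 139.0, 263.0]]
T low 656 [63. 67. 69.] [  -0. -185.   63.]
T mid 928 [79. 83. 85.] [  -1. -323.   79.]
T {np.int64(95): np.int64(0), np.int64(98): np.int64(0), np.int64(101): np.int64(0), np.int64(104): np.int64(0), np.int64(107): np.int64(0), np.int64(110): np.int64(0), np.int64(113): np.int64(0), np.int64(116): np.int64(0), np.int64(119): np.int64(0), np.int64(122): np.int64(0), np.int64(125): np.int64(0), np.int64(128): np.int64(0), np.int64(131): np.int64(0), np.int64(134): np.int64(0), np.int64(137): np.int64(0), np.int64(140): np.int64(0), np.int64(143): np.int64(2), np.int64(146): np.int64(8), np.int64(149): np.int64(96), np.int64(152): np.int64(219), np.int64(155): np.int64(121), np.int64(158): np.int64(12), np.int64(161): np.int64
[... 1401 characters left out ...]
240 [109  98  86] [-16.   5.] 154.0
342 242 [112 100  89] [-21.   9.] 152.0
342 244 [108  98  86] [-28.  15.] 153.0
342 246 [112 101  88] [-35.  21.] 154.0
342 248 [165 155 133] [-42.  26.] 155.0
342 250 [139 128 111] [-41.  26.] 148.0
342 252 [119 105  92] [-44.  28.] 145.0
342 254 [104  76  44] [-1. -8.] 96.0
342 256 [103  73  40] [-7. -4.] 95.0
342 258 [104  73  39] [-15.   4.] 97.0
342 260 [104  74  38] [-20.   8.] 96.0
342 262 [101  71  34] [-25.  11.] 95.0
342 264 [106  75  38] [-35.  20.] 99.0
342 266 [121  86  43] [-35.  20.] 93.0
342 268 [126  89  46] [-39.  24.] 91.0
342 270 [123  86  43] [-44.  27.] 89.0
342 272 [117  82  42] [-41.  25.] 80.0
342 274 [113  80  40] [-41.  25.] 74.0
```

All three measurements fit together. The pad is at world (546, 75), with its top at about 259. The tall cheese is under the head (top about 97). The head face must be at about 136 (97+7+2·16), so the target is notch 2, at 1.047 rad. Plan: raise the arm, travel, then feel for the pad.

```bash
python3 -m crank '[[[0,0,-1,0,0,0],[0,0,-1,0,0,0],[0,0,-1,0,0,0],[0,0,-1,0,0,0],[0.9,-0.9,-0.5,0,0,0],[0.9,-0.9,0,0,0,0],[0.9,-0.9,0,0,0,0],[0.9,-0.9,0,0,0,0],[0.9,-0.9,0,0,0,0],[0.9,-0.9,0,0,0,0],[0.9,-0.9,0,0,0,0]]]' 1
```

```text
clock: 1.92
eef_pos: [331.2, -370.8, 371.0]
tool_rot: [3.137, 0.004, 0.324]
force: [0.8, -0.1, 0.7]
width: -0.3
```

```bash
python3 -m crank '[[[0.9,-0.9,0,0,0,0],[0.9,-0.9,0,0,0,0],[0.9,-0.9,0,0,0,0],[0.9,-0.9,0,0,0,0],[0.9,-0.9,0,0,0,0],[0.9,-0.9,0,0,0,0],[0.9,-0.9,0,0,0,0],[0.9,-0.9,0,0,0,0],[0.9,-0.9,0,0,0,0],[0.9,-0.9,0,0,0,0],[0.9,-0.9,0,0,0,0],[0.4,-0.4,0,0,0,0]]]'
```

```text
clock: 2.92
eef_pos: [532.3, 46.3, 372.5]
tool_rot: [3.132, -0.006, 0.328]
force: [-0.4, 0.8, 1.3]
width: -0.2
```

```bash
python3 -m crank '[[[0.75,-0.77,0.4,0,0,0],[0,0,0.7,0,0,0],[0,0,0.7,0,0,0],[0,0,0.4,0,0,0],[0,0,0,0,0,0]]]'
python3 - <<'E'
from h import *
z=np.load("press.npz");O,A=z["O"],z["A"]
for n in("top0","side0"):
    p=dict(np.load(n+".npz"));w=cloud(p).reshape(-1,3);q=np.c_[(w[:,:2]-O)@A.T,w[:,2]];c=p["color"].reshape(-1,3)
    for y in range(60,150,4):
        m=(abs(q[:,1]-y)<2)&(q[:,0]>15)&(q[:,0]<60)&(q[:,2]>225)
        if m.sum(): print(n,y,m.sum(),np.percentile(q[m,2],[10,50,90]).round(),q[m,0].min().round(),q[m,0].max().round(),c[m].mean(0).round())
p=ctrl.get_image("side");cv2.imwrite("pics/s1.png",cv2.resize(p["color"][130:290,200:420,::-1],None,fx=3.5,fy=3.5))
E
```

```text
clock: 3.33
eef_pos: [550.2, 86.2, 305.1]
tool_rot: [3.135, -0.013, 0.34]
force: [-1.2, -0.4, -0.2]
width: -0.2
top0 60 32 [250. 279. 282.] 16.0 41.0 [106. 101.  91.]
top0 64 15 [274. 279. 282.] 24.0 41.0 [122. 112.  98.]
top0 68 12 [279. 280. 282.] 29.0 41.0 [135. 125. 111.]
top0 72 11 [277. 280. 282.] 30.0 40.0 [133. 124. 111.]
top0 76 11 [279. 280. 282.] 30.0 39.0 [135. 126. 112.]
top0 80 12 [278. 280. 281.] 30.0 42.0 [134. 125. 112.]
top0 84 11 [277. 280. 282.] 30.0 41.0 [137. 128. 115.]
top0 88 13 [279. 281. 282.] 29.0 41.0 [134. 123. 108.]
top0 92 12 [277. 281. 283.] 30.0 41.0 [134. 125. 112.]
top0 96 17 [256. 279. 282.] 29.0 42.0 [116. 107.  97.]
top0 100 17 [255. 279. 282.] 30.0 41.0 [113. 106.  97.]
top0 104 11 [250. 279. 283.] 30.0 42.0 [125. 115.  99.]
top0 108 10 [247. 248. 251.] 30.0 41.0 [131. 120. 107.]
top0 112 14 [249. 250. 258.] 30.0 41.0 [110. 101.  89.]
top0 116 15 [257. 260. 262.] 28.0 45.0 [44. 38. 31.]
top0 120 21 [257. 259. 261.] 25.0 48.0 [34. 30. 24.]
top0 124 28 [258. 260. 263.] 21.0 50.0 [35. 34. 31.]
top0 128 28 [257. 259. 262.] 20.0 52.0 [37. 36. 32.]
to
[... 766 characters left out ...]
ide0 100 29 [245. 266. 281.] 29.0 44.0 [97. 94. 83.]
side0 104 45 [250. 263. 278.] 28.0 45.0 [96. 92. 81.]
side0 108 13 [245. 250. 270.] 28.0 40.0 [102. 100.  89.]
side0 112 6 [245. 252. 257.] 29.0 43.0 [94. 91. 79.]
side0 116 11 [245. 256. 260.] 28.0 46.0 [77. 77. 68.]
side0 120 13 [248. 259. 262.] 25.0 51.0 [64. 61. 54.]
side0 124 15 [249. 259. 261.] 25.0 50.0 [39. 40. 36.]
side0 128 28 [233. 258. 261.] 18.0 51.0 [41. 44. 40.]
side0 132 28 [230. 250. 261.] 21.0 51.0 [53. 54. 49.]
side0 136 22 [240. 255. 261.] 20.0 52.0 [49. 50. 45.]
side0 140 21 [255. 259. 261.] 23.0 49.0 [36. 34. 31.]
side0 144 9 [257. 259. 260.] 27.0 43.0 [50. 48. 41.]
side0 148 1 [262. 262. 262.] 30.0 30.0 [37. 34. 31.]
```

View pics/s1.png

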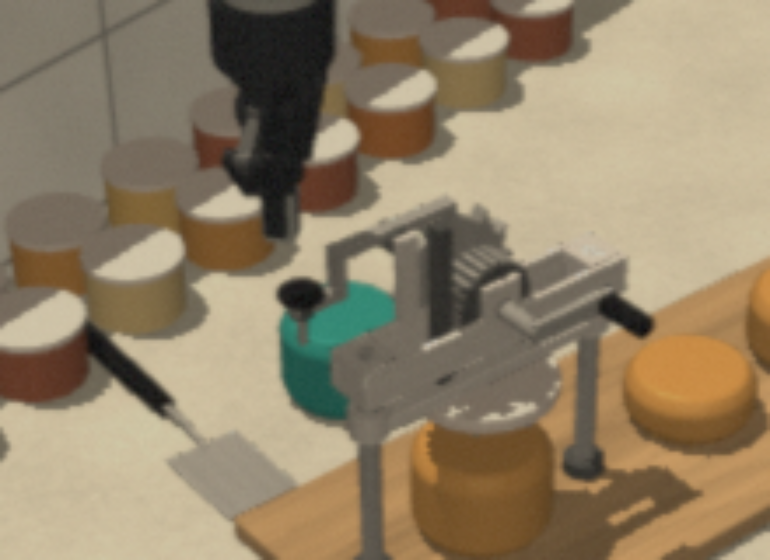

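```bash
python3 -m crank '[[[-0.09,0.14,0.4,0,0,0],[0,0,0.4,0,0,0],[0,0,0.3,0,0,0],[0,0,0.1,0,0,0],[0,0,0,0,0,0]]]'
```

```text
clock: 3.8
eef_pos: [553.0, 80.8, 274.0]
tool_rot: [3.133, -0.022, 0.338]
force: [0.2, -0.8, 0.7]
width: 0.0
```

```bash
python3 -m crank '[[[-0.17,-0.11,0.1,0.07,-0.2,0],[0,0,0.1,0,0,0],[0,0,0.05,0,0,0],[0,0,0,0,0,0]]]'
```

```text
clock: 4.13
eef_pos: [547.9, 82.6, 268.0]
tool_rot: [3.141, -0.003, 0.337]
force: [0.1, 0.0, 0.5]
width: 0.2
```

Now feel downward in 1 mm rows.

```bash
python3 -m crank '[[[0,0,0.1,0,0,0],[0,0,0.07,0,0,0],[0,0,0,0,0,0]]]'; python3 -m crank '[[[0,0,0.06,0,0,0],[0,0,0,0,0,0]]]';  python3 -m crank '[[[0,0,0.05,0,0,0],[0,0,0,0,0,0]]]'
```

```text
clock: 4.38
eef_pos: [548.3, 82.8, 263.0]
tool_rot: [3.141, -0.004, 0.337]
force: [-0.1, -1.2, -0.5]
width: -0.2
clock: 4.55
eef_pos: [548.3, 82.8, 260.9]
tool_rot: [3.141, -0.004, 0.337]
force: [0.3, -0.6, -0.4]
width: -0.3
clock: 4.72
eef_pos: [548.6, 82.8, 259.8]
tool_rot: [3.141, -0.005, 0.337]
force: [-1.1, -0.4, 0.7]
width: -0.1
```

```bash
for i in 1 2 3; do python3 -m crank '[[[0,0,0.05,0,0,0],[0,0,0,0,0,0]]]'|egrep 'eef|force'; done
```

```text
eef_pos: [548.6, 82.7, 259.0]
force: [-1.1, -0.3, 1.1]
eef_pos: [548.6, 82.6, 258.1]
force: [-0.6, 0.1, 0.9]
eef_pos: [548.6, 82.4, 257.1]
force: [-1.3, 0.4, 2.0]
```

```bash
for i in 1 2 3; do python3 -m crank '[[[0,0,0.05,0,0,0],[0,0,0,0,0,0]]]'|egrep 'eef|force'; done
```

```text
eef_pos: [548.6, 82.2, 256.0]
force: [-1.7, -0.2, 3.8]
eef_pos: [548.5, 82.0, 254.7]
force: [-1.1, -0.4, 3.3]
eef_pos: [548.5, 81.7, 253.4]
force: [-2.2, -0.2, 3.6]
```

```bash
for i in 1 2 3 4; do python3 -m crank '[[[0,0,0.05,0,0,0],[0,0,0,0,0,0]]]'|egrep 'clock|eef|force'; done
```

```text
clock: 5.88
eef_pos: [548.4, 81.5, 252.1]
force: [-0.8, 0.4, 3.3]
clock: 6.05
eef_pos: [548.3, 81.1, 250.6]
force: [-1.0, -0.4, 3.3]
clock: 6.22
eef_pos: [548.2, 80.7, 249.1]
force: [-1.5, -1.0, 3.0]
clock: 6.38
eef_pos: [548.2, 80.4, 247.2]
force: [-0.8, -0.3, 3.1]
```

```bash
cat > head.py <<'E'
from h import *
z=np.load("press.npz");O,A=z["O"],z["A"]
def head(p):
    w=cloud(p).reshape(-1,3);q=np.c_[(w[:,:2]-O)@A.T,w[:,2]];c=p["color"].reshape(-1,3).astype(int)
    m=(np.hypot(q[:,0],q[:,1])<58)&(q[:,2]>100)&(q[:,2]<172)&(c[:,0]-c[:,2]<40)
    h,e=np.histogram(q[m,2],np.arange(100,172,1)); k=np.convolve(h,np.ones(5),'same').argmax(); s=m&(abs(q[:,2]-e[k]-.5)<4)
    return q[s,2].mean(),s.sum()
if __name__=="__main__":
    b=head(dict(np.load("side0.npz")))
    p=ctrl.get_image("side");n=head(p);s=ctrl.read_state();print("base",b,"now",n,"drum",(b[0]-n[0])/30.6,s["clock"],s["eef_pos"].round(1),s["force"].round(1))
E
python3 head.py; python3 -m crank '[[[0,0,0.05,0,0,0],[0,0,0,0,0,0]]]'|egrep 'clock|eef|force';python3 head.py
```

```text
base (np.float64(153.35338282532726), np.int64(411)) now (np.float64(152.61514591945308), np.int64(406)) drum 0.02412538908085537 6.4333 [548.2  80.5 247.4] [-0.3 -0.4  3. ]
clock: 6.6
eef_pos: [548.4, 80.2, 245.5]
force: [-0.4, -0.4, 2.3]
base (np.float64(153.35338282532726), np.int64(411)) now (np.float64(151.8799048292621), np.int64(388)) drum 0.048152875688403804 6.65 [548.4  80.3 245.6] [ 0.1 -0.8  2.1]
```

```bash
for i in 1 2; do python3 -m crank '[[[0,0,0.01,0,0,0],[0,0,0.01,0,0,0],[0,0,0,0,0,0]]]'|egrep 'eef|force';python3 head.py; done
```

```text
eef_pos: [548.3, 80.1, 244.8]
force: [-1.7, -0.7, 2.5]
base (np.float64(153.35338282532726), np.int64(411)) now (np.float64(149.15699239194547), np.int64(401)) drum 0.13713694226737888 6.95 [548.3  80.1 244.8] [-1.1 -1.2  1.8]
eef_pos: [548.3, 79.9, 244.3]
force: [-0.3, -0.9, 2.6]
base (np.float64(153.35338282532726), np.int64(411)) now (np.float64(146.82673817811857), np.int64(392)) drum 0.21328904075845373 7.25 [548.3  79.9 244.3] [-0.2 -0.5  2.9]
```

```bash
python3 -m crank '[[[0,0,0,0,0,0],[0,0,0,0,0,0],[0,0,0,0,0,0],[0,0,0,0,0,0],[0,0,0,0,0,0],[0,0,0,0,0,0],[0,0,0,0,0,0],[0,0,0,0,0,0],[0,0,0,0,0,0],[0,0,0,0,0,0]]]'|egrep 'eef|force';python3 head.py
```

```text
eef_pos: [548.3, 80.0, 244.4]
force: [-1.7, -0.4, 3.4]
base (np.float64(153.35338282532726), np.int64(411)) now (np.float64(140.88390088815788), np.int64(414)) drum 0.4074994097114175 8.1333 [548.3  79.9 244.4] [-0.7 -1.6  3.5]
```

```bash
python3 -m crank '[[[0,0,0,0,0,0],[0,0,0,0,0,0],[0,0,0,0,0,0],[0,0,0,0,0,0],[0,0,0,0,0,0],[0,0,0,0,0,0],[0,0,0,0,0,0],[0,0,0,0,0,0],[0,0,0,0,0,0],[0,0,0,0,0,0],[0,0,0,0,0,0],[0,0,0,0,0,0]]]'|egrep 'eef|force';python3 head.py
```

```text
eef_pos: [548.3, 80.0, 244.4]
force: [-1.5, -0.9, 2.7]
base (np.float64(153.35338282532726), np.int64(411)) now (np.float64(133.60866477471654), np.int64(452)) drum 0.6452522238761671 9.1833 [548.3  80.  244.4] [-0.9 -1.   3.4]
```

```bash
python3 -m crank '[[[0,0,0,0,0,0],[0,0,0,0,0,0],[0,0,0,0,0,0],[0,0,-0.8,0,0,0],[0,0,-0.8,0,0,0],[0,0,-0.8,0,0,0],[0,0,0,0,0,0]]]'|egrep 'eef|force';python3 head.py
python3 -m crank '[[[0,0,-0.3,0,0,0],[0,0,0,0,0,0],[0,0,0,0,0,0],[0,0,0,0,0,0],[0,0,0,0,0,0],[0,0,0,0,0,0],[0,0,0,0,0,0],[0,0,0,0,0,0],[0,0,0,0,0,0],[0,0,0,0,0,0]]]'|egrep 'eef|force';python3 head.py
python3 -m crank '[[[0,0,0,0,0,0],[0,0,0,0,0,0],[0,0,0,0,0,0],[0,0,0,0,0,0],[0,0,0,0,0,0],[0,0,0,0,0,0],[0,0,0,0,0,0],[0,0,0,0,0,0],[0,0,0,0,0,0],[0,0,0,0,0,0],[0,0,0,0,0,0],[0,0,0,0,0,0]]]'|egrep 'eef|force';python3 head.py
```

```text
eef_pos: [547.1, 81.9, 316.3]
force: [0.9, -0.1, -0.0]
base (np.float64(153.35338282532726), np.int64(411)) now (np.float64(129.40554299734325), np.int64(462)) drum 0.7826091447053598 9.8167 [545.9  81.6 314.2] [ 0.3 -0.4 -0.4]
eef_pos: [543.5, 81.8, 318.5]
force: [-0.2, 0.0, 0.0]
base (np.float64(153.35338282532726), np.int64(411)) now (np.float64(123.3658842163527), np.int64(497)) drum 0.9799836146723713 10.7 [543.5  81.8 318.6] [-0.  -0.1  0.4]
eef_pos: [543.6, 81.7, 318.8]
force: [0.7, -0.0, 0.4]
base (np.float64(153.35338282532726), np.int64(411)) now (np.float64(120.96600319137889), np.int64(483)) drum 1.0584110991486395 11.75 [543.6  81.8 318.8] [-0.4 -0.2 -0.2]
```

Drum at about 1.058, which is the 1.047 notch within noise. I'll check that it holds and take a look.

```bash
python3 -m crank '[[[0,0,0,0,0,0],[0,0,0,0,0,0],[0,0,0,0,0,0],[0,0,0,0,0,0],[0,0,0,0,0,0],[0,0,0,0,0,0],[0,0,0,0,0,0],[0,0,0,0,0,0],[0,0,0,0,0,0],[0,0,0,0,0,0],[0,0,0,0,0,0],[0,0,0,0,0,0]]]'|egrep eef;python3 head.py
python3 - <<'E'
from h import *
p=ctrl.get_image("side");cv2.imwrite("pics/s2.png",cv2.resize(p["color"][130:310,200:420,::-1],None,fx=3.3,fy=3.3))
E
```

```text
eef_pos: [543.6, 81.7, 318.8]
base (np.float64(153.35338282532726), np.int64(411)) now (np.float64(121.37703896594884), np.int64(492)) drum 1.0449785574960266 12.8 [543.6  81.8 318.8] [-0.2  0.2  0. ]
```

View pics/s2.png

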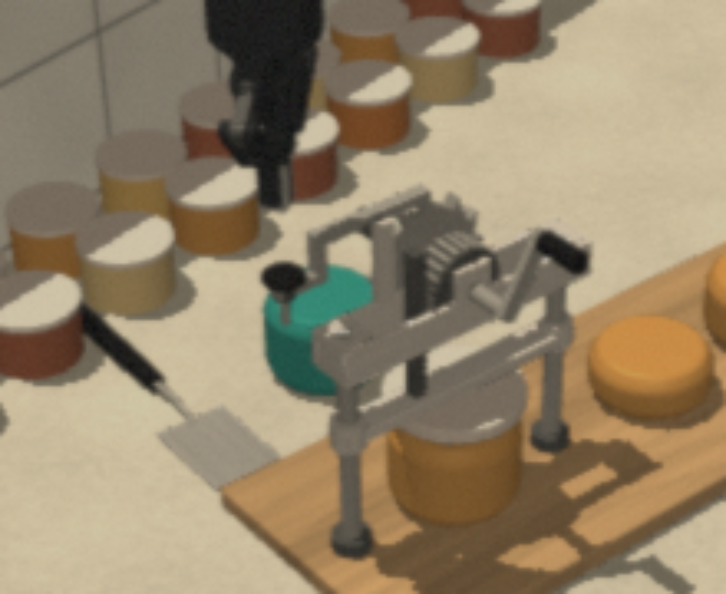

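The picture shows the head just above the tall cheese (around 455,400), the pawl dropped with its pad back at (285,275), and the fingers well clear above it. The head holds still.

```bash
python3 -c "
from cell import ctrl
print(ctrl.finish_job())"
```

```text
the job is handed in; nothing more can be done
None
```

The portioner is set two notches down, on the 1.047 rad notch, and the job is handed in; the hand-in reports no verdict.

- **Cheese under the head:** it is the tall one, with its top measured at about 97 mm. The low and mid cheeses stand beside the press.
- **Pressing the pawl:** I found the thumb pad by touch at about 258 mm and pressed it about 13.5 mm. The force read at the pad never went above about 4 N, and the teeth came free before the stop.
- **Lowering the head:** the drum turned back at about 0.22 rad/s. I let the pawl go at about 0.7 rad, and it caught the next notch.

**Last checks:**
- Two readings one second apart put the drum at 1.058 and 1.045 rad, so it is still to within camera noise.
- The head has sunk about 32 mm. That leaves about 7 mm above the cheese by the notch geometry; I did not measure the gap directly.
- In the last side picture the pawl is down and the gripper is clear of it. The cheeses and spatula in view look unmoved. I did not re-measure them, and the tub was outside that crop.

None of the checks failed or disagreed.

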